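Change the sample rack over to the next tube

TASK

Change the leaning sample rack over to the next sample. First seal what is done: press the lid that stands open fully shut, and push the raised knobbed stopper fully home in its tube; only then flick open the lid of the square tube, to about a right angle with its mouth or farther, and leave it standing open. Leave the other round tube shut and do not disturb the things lying around the rack.

Things in the scene. Friction and masses are not known exactly. Their poses are not given: they have to be found in the camera images.
- rack: Fixed grey rack, 430 mm wide, with four white tubes with black lids 80 mm apart, leaning 32 deg to the robot. Origin on the table below the middle of the row of mouths; y along the row, x away from the robot. A white light bar (16 x 16 mm) runs along y over the tubes at x 8, z 314 mm, on posts at y +-205, x 118 mm: it blocks a hand coming straight down; come in tilted along the tubes.
- tube_done: Round tube, 40 mm across, whose round lid (48 mm across) stands open at the start; which of the four places it has varies. Origin: centre of its mouth, 190 mm above the table; axes as the rack's (z up). It leans 32 deg towards the robot: mouth axis (outward) a = (-0.530, 0, 0.848), front direction in the mouth plane f = (-0.848, 0, -0.530), in its frame. Fixed.
- lid_done (a joint): Lid of tube_done, starts open at 1.0 to 1.5. Hinge line along the tube's y through (0.0202, 0, 0.0185) m in the tube's frame (27 mm against f, 5 mm along a). In rad: 0 = fully shut, grows as the tab swings up and back; 1.57 = at a right angle to the mouth; stop at 1.9. Stiff: stays wherever it is left; about 2.5 N at the tab moves it.
- lid_done_tab (a point): On the lid of tube_done. Thumb tab at the lid's front, across from the hinge: 16 mm wide (along y), 8 mm thick, at least 25 mm of it free. This point is its middle: 66 mm from the hinge line; with the lid shut, 39 mm along f and 5 mm along a from the mouth centre. The tab's end is 16 mm farther out. The 9 mm thick lid's top is then 9.5 mm along a from the mouth.
- tube_next: Square tube, 40 x 40 mm, with a square lid (48 x 48 mm), shut at the start; to be opened. Its place in the row varies. Origin: centre of its mouth, 190 mm above the table; axes as the rack's (z up). It leans 32 deg towards the robot: mouth axis (outward) a = (-0.530, 0, 0.848), front direction in the mouth plane f = (-0.848, 0, -0.530), in its frame. Fixed.
- lid_next (a joint): Lid of tube_next, starts shut at 0. Hinge line along the tube's y through (0.0202, 0, 0.0185) m in the tube's frame (27 mm against f, 5 mm along a). In rad: 0 = fully shut, grows as the tab swings up and back; 1.57 = at a right angle to the mouth; stop at 1.9. Stiff: stays wherever it is left; about 2.5 N at the tab moves it.
- lid_next_tab (a point): On the lid of tube_next. Thumb tab at the lid's front, across from the hinge: 16 mm wide (along y), 8 mm thick, at least 25 mm of it free. This point is its middle: 66 mm from the hinge line; with the lid shut, 39 mm along f and 5 mm along a from the mouth centre. The tab's end is 16 mm farther out. The 9 mm thick lid's top is then 9.5 mm along a from the mouth.
- tube_spare: Round tube with a round lid like tube_done, but shut from the start; to be left shut. Its place in the row varies. Origin: centre of its mouth, 190 mm above the table; axes as the rack's (z up). It leans 32 deg towards the robot: mouth axis (outward) a = (-0.530, 0, 0.848), front direction in the mouth plane f = (-0.848, 0, -0.530), in its frame. Fixed.
- lid_spare (a joint): Lid of tube_spare, starts shut at 0. Hinge line along the tube's y through (0.0202, 0, 0.0185) m in the tube's frame (27 mm against f, 5 mm along a). In rad: 0 = fully shut, grows as the tab swings up and back; 1.57 = at a right angle to the mouth; stop at 1.9. Stiff: stays wherever it is left; about 2.5 N at the tab moves it.
- tube_plug: Round tube, 40 mm across with a 45 mm collar, no hinged lid: closed by a push-in stopper. Its place in the row varies. Origin: centre of its mouth, 190 mm above the table; axes as the rack's (z up). It leans 32 deg towards the robot: mouth axis (outward) a = (-0.530, 0, 0.848), front direction in the mouth plane f = (-0.848, 0, -0.530), in its frame. Fixed.
- stopper (a joint): Stopper of tube_plug: a 44 mm disc, 10 mm thick, with a mushroom knob (32 mm across) on it, sliding along the mouth axis a. Value in m: 0 = fully home (disc flat on the mouth), grows as it comes out; starts 0.014 to 0.024. Held by friction of about 5 N; stays where it is left; cannot come off.
- stopper_top (a point): Middle of the flat top of the stopper's knob, 36 mm out from the mouth centre along the mouth axis when home.
- collar: Bystander: loose grey metal ring, 90 mm across, 22 mm high, lying flat between robot and rack. Origin at the centre of its underside.
- driver: Bystander: screwdriver lying on the table to the right of the rack. Origin at its underside.
- meter: Bystander: tan hand-held survey meter, 160 x 90 x 75 mm with a black handle up to 118 mm, on the table to the left of the rack. Origin at the centre of its underside.
- calculator: Bystander: black calculator, 130 x 75 x 14 mm, at the front right. Origin at the centre of its underside.

How it is judged (in metres and radians):
On the way, in this order (a step that is already met when the one before it is completed fails the run):
1. the open lid is pressed shut and the stopper is pushed home (value of joint lid_done below 0.07 rad and value of joint stopper below 0.003 m), for 0.2 s.
2. then the square tube's lid is opened (value of joint lid_next above 1.4 rad), for 0.2 s.
At the end, for the whole second after the job is handed in: The lid that stood open is shut (within 0.07 rad), the stopper is home (within 3 mm), the square tube's lid stands open at 1.4 rad or more, and the other round tube's lid is still shut (within 0.07 rad) (all of step 1 and value of joint lid_next above 1.4 rad and value of joint lid_spare below 0.07 rad); the robot touches nothing.
It fails at once if the lid of the other round tube is opened (value of joint lid_spare above 0.25 rad).
It fails at once if a thing lying around the rack is moved by more than 25 mm (distance of any of collar, driver, meter, calculator from where it was at the start of the episode above 0.025 m).
It also fails if it takes over 61 s, if anything falls off the work surface, if the arm or the gripper's body presses on something with over 40 N, if the wrist force passes 120 N, or if a joint passes its speed limit or range.

ROBOT

A 6-joint arm with a two-finger parallel gripper is mounted at the origin on the work surface. World frame = base frame: x ahead of the robot, y to its left, z up, the work surface at z = 0. Lengths are in mm, angles in rad, forces in N, time in s.
With the tool pointing down it reaches from about 300 to 775 mm from the base axis. Payload 14.6 kg.
Tool frame: the origin (TCP) lies at the very end of the fingers, on their centre line; the grasp point (between the pads) lies 19 mm behind it; z points along the fingers, y is the line along which they close (so a half turn about z gives the same grasp; the last joint's range is limited). The gripper opens to 94 mm and grips with 3 to 60 N. Pads are 16 mm wide; open, the fingers measure 119 mm over their backs; the gripper's body (75 mm by 177 mm) begins 78 mm behind the grasp point.
Start: joints at [1.213, 0.3, 1.521, -0, 1.321, -0.067], TCP at [157.693, 526.899, 205.446] pointing down, gripper open.
Joint ranges: [-3.03, 3.03], [-0.79, 2.21], [0.23, 2.52], [-1.04, 4.18], [0, 3.07], [-2.55, 2.55]. Speed limits (rad/s): [2.22, 2.22, 2.57, 3.14, 3.14, 3.14].

INTERFACE

Orientations are given as [roll, pitch, yaw] about the fixed x, y, z axes, in that order (R = Rz(yaw) Ry(pitch) Rx(roll)).
In Python, from cell import manip gives the robot as it stands.
- The arm moves only by the tool servo_tool, never from a script. Its argument "rows" is a list of rows, each a list of 7 numbers: the turn, a rotation vector about the world's x, y, z in degrees, then the shift along the world's x, y, z in mm, then the closure, from 0 (fully open) to 1 (shut). In form: [[rx, ry, rz, dx, dy, dz, fingers], ...]. A call has 1 to 20 rows; each row shifts and turns the commanded pose from where the row before left it; what a row does not reach is not made up. A row lasts 1/8 s, in which the tool goes at most 62.5 mm and 10.7 degrees, less where a joint would pass 70% of its speed; a pose out of reach is approached as far as the arm can. A call with a gripper value outside its range is refused whole. The fingers move at their own pace and stop on an object; "grip_force" is the grip in N (left out, the last holds). Time passes only in rows, so rows that do not move let the fingers close. It gives the time, the measured TCP pose, the force, the opening and the grip force at its end, in the units of the state.
- manip.read_state(): the state, without advancing time (a new reading comes with each control period).
- manip.camera(name): name is "scene" or "top"; returns the picture (384x512x3 uint8, red, green, blue); there is no depth.
- manip.camera_info(name): a dict with "fx", "fy", "cx", "cy" (pixels), "D" ([k1, k2, p1, p2, k3] as OpenCV has them; the pictures are not rectified), "position" and "rotation" of the camera in the world. Camera axes: x right, y down, z forward; pixel columns grow to the right and rows downward; lengths in mm; the calibration is good to about 2 mm. A picture is of the moment at which its call begins. camera_info takes no time and is no camera call.
- manip.sign_off(): hands the job in; it is judged then, once.
The state is a dict: "clock": time; "joints": joint angles; "qd": joint speeds; "effort": joint torques, N m; "eef_pos": TCP position; "eef_rot": TCP orientation; "wrist_force": force on the tool from outside, world axes, zero at the start; "moment": the same for the moment, N m; "finger_gap": finger opening in mm; "finger_force": force on a finger pad.
Only numpy, scipy, OpenCV 4.12 (cv2) and the standard library are available. Lean on these libraries where they do the work, as an engineer would, in place of code of your own. Each camera call takes 0.05 s, during which the arm holds its last target. There are 200 camera calls.

## Working session

There is one attempt and no reset: what is moved stays moved. The work goes in short steps, Python scripts to look and compute and a tool call to move; the robot and the scene stay as the last step left them, time stands still between calls to the robot, and variables do not carry over. Pictures are saved under pics/ and viewed, at most 10 in all, crops included, and the job is handed in when it is done.

Besides the shell and the picture viewer there is one more tool, called as a command line: name --pt "numbers of a row" for each row, then --argument value for the rest. servo_tool: Moves the arm, as the interface text tells. Its arguments: {"type":"object","properties":{"rows":{"type":"array","items":{"type":"array","items":{"type":"number"}}},"grip_force":{"type":"number"}},"required":["rows"]}

```bash
mkdir -p pics; ls
python3 - <<'E'
from cell import manip
import cv2
for n in("scene","top"):
    im=manip.camera(n); cv2.imwrite(f"pics/{n}0.png",im[:,:,::-1]); print(n,manip.camera_info(n))
print(manip.read_state())
E
```

```text
pics
scene {'fx': 410.62202997382104, 'fy': 410.62202997382104, 'cx': 262.00023412269366, 'cy': 194.13796512710627, 'D': array([-0.10362754,  0.        ,  0.        ,  0.        ,  0.        ]), 'position': array([1244.24920913, -503.70655772, 1209.91022423]), 'rotation': array([-2.43644491,  0.00480717,  0.93100727])}
top {'fx': 415.4026960462748, 'fy': 415.4026960462748, 'cx': 251.72324121621818, 'cy': 185.40074449181537, 'D': array([-0.12653588,  0.        ,  0.        ,  0.        ,  0.        ]), 'position': array([ 331.32838785,    4.61884965, 1377.24815643]), 'rotation': array([-2.98795977e+00, -1.88793896e-03, -1.58231850e+00])}
{'clock': 0.1, 'joints': array([ 1.21337001e+00,  3.00394118e-01,  1.52149036e+00, -3.99551130e-06,
        1.32074867e+00, -6.65882542e-02]), 'qd': array([-0.00036581, -0.00115295, -0.00029331,  0.000126  ,  0.00334368,
        0.00291848]), 'effort': array([ 1.45007711e-03, -5.32644331e+01, -3.53281546e+01,  7.10526528e-02,
        2.35679455e-02, -6.52608173e-05]), 'eef_pos': array([157.62988547, 526.68035418, 204.96694919]), 'eef_rot': array([-3.14055421e+00, -6.53716070e-05,  2.85075555e+00]), 'wrist_force': array([-0.74713482,  0.94489725, -0.45121544]), 'moment': array([-0.00972012,  0.03075466,  0.02966176]), 'finger_force': 0.0, 'finger_gap': 93.97899069777546}
```

View pics/scene0.png

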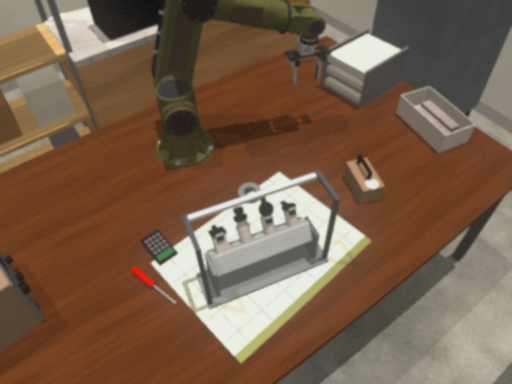

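View pics/top0.png

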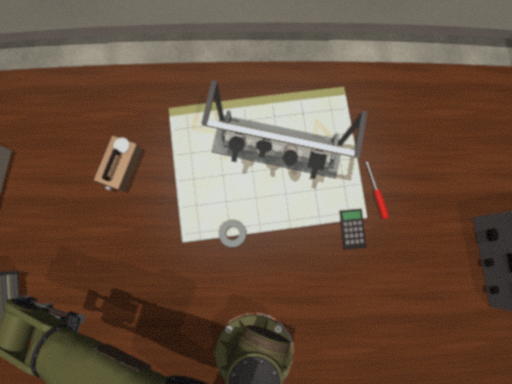

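The top view shows the bar from about (207,124) to (354,153), and four lids at about (237,145), (264,147), (290,157) and (317,160). The scene view shows the rack at about (185-335,175-300). I'll enlarge both crops.

Run:
```python
import cv2,numpy as np
a=cv2.imread("pics/top0.png")[75:195,190:380]; b=cv2.imread("pics/scene0.png")[165:315,170:350]
cv2.imwrite("pics/topc.png",cv2.resize(a,None,fx=4.2,fy=4.2,interpolation=cv2.INTER_CUBIC))
cv2.imwrite("pics/scenec.png",cv2.resize(b,None,fx=4,fy=4,interpolation=cv2.INTER_CUBIC))
```

```text
(no output)
```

View pics/topc.png

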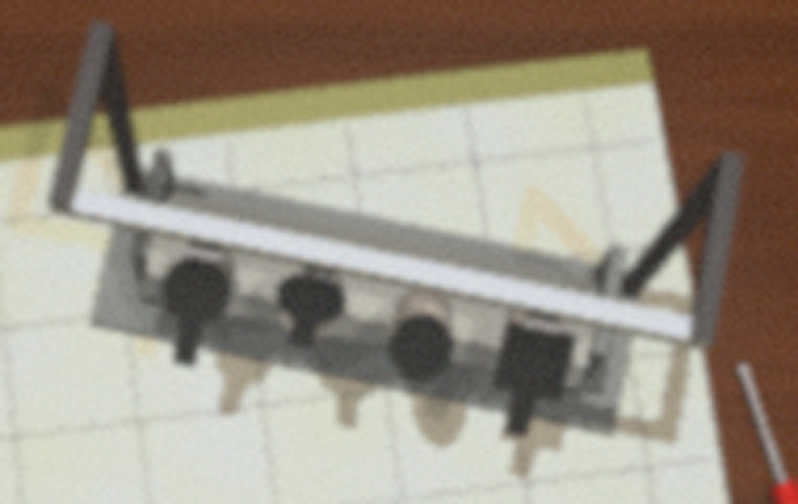

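View pics/scenec.png

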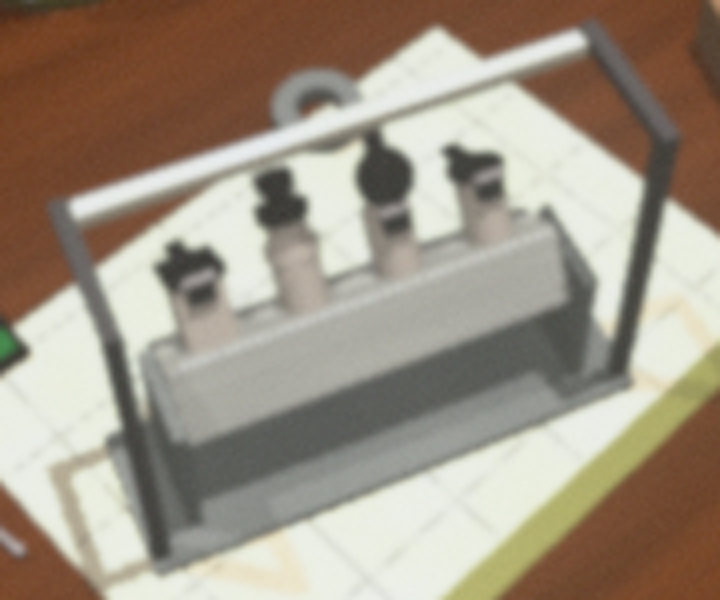

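The top crop gives the order from left (+y) to right: spare (round, shut), done (round, foreshortened, so standing open), plug (knob), next (square). The scene crop agrees: the disc standing up is second from the +y side. Bar ends are at about (75,207) and (692,326) in the top crop, and (70,213) and (588,42) in the scene crop. Next I'll triangulate them.

```bash
cat > h.py <<'E'
import numpy as np,cv2
from scipy.spatial.transform import Rotation as R
from cell import manip
C={n:manip.camera_info(n) for n in("scene","top")}
def ray(n,p):
    c=C[n];K=np.array([[c['fx'],0,c['cx']],[0,c['fy'],c['cy']],[0,0,1]])
    u=cv2.undistortPoints(np.array([[p]],float),K,c['D'])[0,0]
    d=R.from_euler('xyz',c['rotation']).apply([*u,1]);return c['position'],d/np.linalg.norm(d)
def tri(ps,pt):
    o1,d1=ray('scene',ps);o2,d2=ray('top',pt)
    s=np.linalg.lstsq(np.c_[d1,-d2],o2-o1,rcond=None)[0]
    a,b=o1+s[0]*d1,o2+s[1]*d2;return (a+b)/2,np.linalg.norm(a-b)
def onz(n,p,z):
    o,d=ray(n,p);return o+d*(z-o[2])/d[2]
def proj(n,P):
    c=C[n];K=np.array([[c['fx'],0,c['cx']],[0,c['fy'],c['cy']],[0,0,1]])
    Rm=R.from_euler('xyz',c['rotation']).inv();return cv2.projectPoints(np.array(P,float).reshape(-1,3),Rm.as_rotvec(),-Rm.apply(c['position']),K,c['D'])[0][:,0]
E
python3 - <<'E'
from h import *
np.set_printoptions(precision=1,suppress=True)
t=lambda x,y:(x/4.2+190-.4,y/4.2+75-.4); s=lambda x,y:(x/4+170-.4,y/4+165-.4)
L=tri(s(588,42),t(75,207));Rr=tri(s(70,213),t(692,326));print(L,Rr)
for e in(L,Rr): print(e[0])
A,B=onz('top',t(75,207),314),onz('top',t(692,326),314);print(A,B,np.linalg.norm(A-B))
# dark lids
im=cv2.imread('pics/top0.png').max(2)
m=(im<55).astype(np.uint8);m[:118]=0;m[195:]=0;m[:,:222]=0;m[:,332:]=0
n,l,st,ce=cv2.connectedComponentsWithStats(m)
for i in range(1,n):
    if st[i,4]>25: print(st[i],ce[i])
for nm,pxa,pxb in(('a',L[0],Rr[0]),('b',A,B)):
    mid=(pxa+pxb)/2;y=(pxa-pxb);yaw=np.arctan2(-y[0],y[1]);x=np.array([np.cos(yaw),np.sin(yaw),0])
    yv=np.array([-np.sin(yaw),np.cos(yaw),0]);O=mid-8*x;O[2]=0;print(nm,'yaw',yaw,'O',O)
    a=-.53*x+np.array([0,0,.848]);f=-.848*x-np.array([0,0,.53])
    for k in(120,40,-40,-120):
        M=O+k*yv+[0,0,190];print(k,M,proj('top',[M+9.5*a,M+9.5*a+55*f-4.5*a,M+36*a]).ravel(),proj('scene',[M+9.5*a,M+9.5*a+55*f-4.5*a,M+36*a]).ravel())
E
```

```text
(array([665.7, 120.1, 312.7]), np.float64(7.879033751942884)) (array([ 580.3, -269.6,  321.3]), np.float64(1.0042554948897793))
[665.7 120.1 312.7]
[ 580.3 -269.6  321.3]
[663.  116.6 314. ] [ 581.8 -272.   314. ] 397.00107427946523
a yaw -0.21575000335336889 O [615.2 -73.    0. ]
120 [640.9  44.2 190. ] [235.9 144.3 233.1 161.2 234.5 147. ] [287.9 205.  281.5 201.8 286.2 197.3]
40 [623.7 -34.  190. ] [262.7 149.7 259.4 166.5 261.9 152.5] [264.9 213.3 259.3 209.7 263.1 205.6]
-40 [ 606.6 -112.1  190. ] [289.6 155.2 285.8 171.9 289.4 158.1] [241.2 221.9 236.3 217.9 239.1 214.1]
-120 [ 589.5 -190.3  190. ] [316.5 160.7 312.2 177.3 316.9 163.7] [216.7 230.7 212.7 226.3 214.4 222.9]
b yaw -0.20595051919285717 O [614.5 -76.    0. ]
120 [639.1  41.4 190. ] [236.8 144.9 234.2 161.8 235.6 147.6] [286.9 205.1 280.3 201.9 285.1 197.4]
40 [622.7 -36.9 190. ] [263.7 150.  260.6 166.9 263.  152.9] [264.  213.6 258.2 210.  262.  205.8]
-40 [ 606.3 -115.2  190. ] [290.7 155.3 287.  172.  290.6 158.2] [240.3 222.3 235.4 218.3 238.2 214.5]
-120 [ 590.  -193.5  190. ] [317.7 160.5 313.4 177.2 318.1 163.6] [215.9 231.3 211.8 226.9 213.5 223.5]
```

```bash
cat >> h.py <<'E'
np.set_printoptions(precision=1,suppress=True)
O=np.array([616,-74,0.]);yaw=-.21
X=np.array([np.cos(yaw),np.sin(yaw),0]);Y=np.array([-np.sin(yaw),np.cos(yaw),0]);Z=np.array([0,0,1.])
a=-.53*X+.848*Z;f=-.848*X-.53*Z
def P(k,ff,aa): return O+k*Y+190*Z+ff*f+aa*a          # point: row place, along f, along a
def inv(k,p): d=p-O-k*Y-190*Z; return np.array([d@f,d@a,d@Y])
def where(k):
    s=manip.read_state();print('t',round(s['clock'],2),'f,a,y',inv(k,s['eef_pos']),'F(f,a,y)',s['wrist_force']@f,s['wrist_force']@a,s['wrist_force']@Y,'rot',R.from_euler('xyz',s['eef_rot']).as_matrix().T@np.c_[f,a,Y],'gap',s['finger_gap'],'j',s['joints'])
E
python3 - <<'E'
from h import *
p,e=tri((374/4+169.6,135/4+164.6),(303/4.2+189.6,340/4.2+74.6));q=inv(40,p);print('tab end',p,e,q,np.arctan2(q[1]-5,q[0]+27))
for th in(1,1.1,1.2,1.3,1.4,1.5):
    print(th,*[proj(n,[P(40,-27+r*np.cos(th),5+r*np.sin(th)) for r in(27,82)]).ravel() for n in('top','scene')])
print('obs top',303/4.2+189.6,340/4.2+74.6,'obs scene disc',385/4+169.6,175/4+164.6,'tab',374/4+169.6,135/4+164.6)
print(P(40,-44,160),P(40,-44,60))
s=manip.read_state();t=R.from_matrix(np.c_[np.cross(Y,-a),Y,-a]);print((t*R.from_euler('xyz',s['eef_rot']).inv()).as_rotvec(degrees=True),P(40,-44,200)-s['eef_pos'])
E
```

```text
tab end [593.6 -25.5 240.4] 7.233646738557153 [ 0.5 59.7  2.7] 1.1057834778552513
1 [263.3 147.4 260.1 162.3] [264.9 209.4 258.2 193.2]
1.1 [263.4 146.7 260.4 160.5] [265.1 209.2 258.7 192.6]
1.2 [263.5 146.1 260.8 158.3] [265.3 209.1 259.3 192.2]
1.3 [263.7 145.3 261.2 156. ] [265.6 209.1 260.  192. ]
1.4 [263.8 144.5 261.7 153.5] [265.8 209.1 260.7 192.1]
1.5 [264.  143.6 262.2 150.8] [266.1 209.3 261.6 192.4]
obs top 261.74285714285713 155.55238095238093 obs scene disc 265.85 208.35 tab 263.1 198.35
[577.9 -25.  349. ] [629.7 -36.  264.2]
[ -7.9 -31.    4.5] [ 399.5 -547.2  178. ]
```

servo_tool --pt "0 0 0 0 0 59 1" --pt "0 0 0 0 0 58 1" --pt "0 0 0 0 0 58 1" --pt "-1 -3.9 0.56 28.2 -39 0 1" --pt "-1 -3.9 0.56 28.2 -39 0 1" --pt "-1 -3.9 0.56 28.2 -39 0 1" --pt "-1 -3.9 0.56 28.2 -39 0 1" --pt "-1 -3.9 0.56 28.2 -39 0 1" --pt "-1 -3.9 0.56 28.2 -39 0 1" --pt "-1 -3.9 0.56 28.2 -39 0 1" --pt "-0.9 -3.7 0.58 28.2 -39 0 1" --pt "0 0 0 28.2 -39 0 1" --pt "0 0 0 28.2 -39 0 1" --pt "0 0 0 28.2 -39 0 1" --pt "0 0 0 28.2 -39 0 1" --pt "0 0 0 28.2 -39 0 1" --pt "0 0 0 27.9 -39 0 1" --pt "0 0 0 0 0 0 1"

```text
clock: 2.35
eef_pos: [552.9, -21.5, 379.2]
eef_rot: [3.141, 0.556, 2.928]
wrist_force: [-0.3, 0.5, -0.5]
finger_gap: 0.3
finger_force: 0.0
```

```bash
cat > look.py <<'E'
from h import *
import sys
k=float(sys.argv[1]);where(k);s=manip.read_state()
t=R.from_matrix(np.c_[np.cross(Y,-a),Y,-a]);print('turn',(t*R.from_euler('xyz',s['eef_rot']).inv()).as_rotvec(degrees=True))
for g in sys.argv[2:]:
    ff,aa=map(float,g.split(','));print(g,P(k,ff,aa)-s['eef_pos'])
E
python3 look.py 40 -38,200 -38,130 -38,62
```

```text
t 2.35 f,a,y [-38.7 199.   -1.8] F(f,a,y) 0.6057885173700037 -0.2669276181990122 0.45902268210127173 rot [[ 1.  0.  0.]
 [-0. -0.  1.]
 [ 0. -1. -0.]] gap 0.2985488585841822 j [-0.1 -0.1  1.6 -0.1  1.  -1.4]
turn [-0.  -0.1  0.2]
-38,200 [-0.7  2.   0.5]
-38,130 [ 35.6  -5.7 -58.8]
-38,62 [  70.8  -13.2 -116.5]
```

servo_tool --pt "0 0 0 17 -1.2 -29.5 1" --pt "0 0 0 17 -3.2 -29.5 1" --pt "0 0 0 17 -3.7 -29 1" --pt "0 0 0 0 0 0 1"

```text
clock: 2.85
eef_pos: [602.5, -26.5, 290.1]
eef_rot: [3.141, 0.554, 2.932]
wrist_force: [1.1, 0.2, -0.3]
finger_gap: 0.4
finger_force: 0.0
```

```bash
python3 look.py 40 -38,62
python3 - <<'E'
from h import *
b=manip.camera('scene')[165:275,200:330,::-1]; c=manip.camera('top')[100:200,210:340,::-1]
cv2.imwrite("pics/p1.png",np.vstack([cv2.resize(b,None,fx=3.4,fy=3.4,interpolation=2),cv2.resize(c,None,fx=3.4,fy=2.2,interpolation=2)]))
E
```

```text
t 2.85 f,a,y [-33.5  97.1   3.6] F(f,a,y) -0.698951346419757 -0.7958570384817185 0.40931498931641486 rot [[ 1.  0. -0.]
 [ 0.  0.  1.]
 [ 0. -1.  0.]] gap 0.41858660375209156 j [-0.1  0.1  1.7 -0.1  0.8 -1.4]
turn [-0.1 -0.3 -0. ]
-38,62 [ 21.2  -8.2 -27.4]
```

View pics/p1.png

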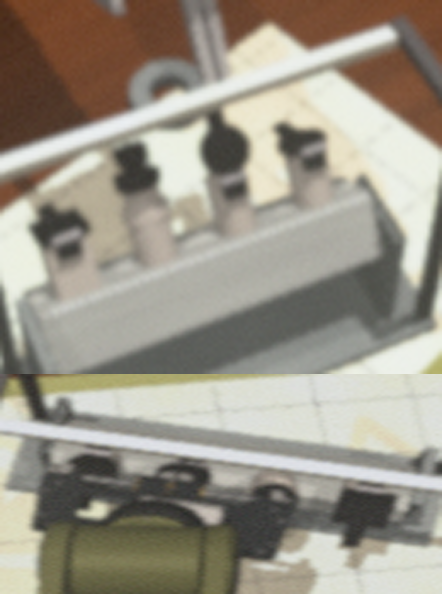

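The picture shows the closed fingers just in front of the bar (about (215,75) in the upper half), lined up with the standing lid (225,145). I'll go in behind the lid.

servo_tool --pt "0 0 0 9 -3 -10 1" --pt "0 0 0 9 -3 -10 1" --pt "0 0 0 3 -2 -6 1" --pt "0 0 0 0 0 0 1"

```text
clock: 3.45
eef_pos: [624.1, -35.4, 265.6]
eef_rot: [3.141, 0.557, 2.931]
wrist_force: [-0.4, -0.1, -0.2]
finger_gap: 0.5
finger_force: 0.0
```

```bash
python3 look.py 40 -25,58 -10,50 0,40 12,20 20,10
```

```text
t 3.45 f,a,y [-40.   64.2  -0.6] F(f,a,y) 0.47173606043447924 0.017001347488509566 -0.22061567055364045 rot [[ 1.  0.  0.]
 [-0.  0.  1.]
 [ 0. -1.  0.]] gap 0.5459613072827368 j [-0.1  0.1  1.7 -0.1  0.8 -1.4]
turn [-0.1 -0.1  0. ]
-25,58 [ -9.1   2.5 -13.2]
-10,50 [-17.4   4.3 -27.9]
0,40 [-20.5   5.  -41.7]
12,20 [-20.1   4.9 -65. ]
20,10 [-21.6   5.2 -77.8]
```

servo_tool --pt "0 0 0 -7 1.5 -4.5 1" --pt "0 0 0 -7 1.5 -4.5 1" --pt "0 0 0 -5.5 1.2 -7 1" --pt "0 0 0 -5.5 1.2 -7 1" --pt "0 0 0 -3 0.7 -8.3 1" --pt "0 0 0 -3 0.7 -8.3 1" --pt "0 0 0 -0.6 0.1 -9 1" --pt "0 0 0 -0.6 0.1 -9 1" --pt "0 0 0 1.6 -0.3 -7.3 1" --pt "0 0 0 1.6 -0.3 -7.3 1" --pt "0 0 0 0 0 0 1"

```text
clock: 4.82
eef_pos: [595.1, -28.9, 193.4]
eef_rot: [3.141, 0.557, 2.931]
wrist_force: [0.3, -1.0, 0.2]
finger_gap: 0.6
finger_force: 0.0
```

```bash
python3 look.py 40 25,9.5
```

```text
t 4.83 f,a,y [23.5 18.7 -0.2] F(f,a,y) -0.5397449376373579 -0.05410171915133974 -0.8751614194836582 rot [[ 1.  0.  0.]
 [-0.  0.  1.]
 [ 0. -1.  0.]] gap 0.5559975832728947 j [-0.1  0.1  1.8 -0.1  0.6 -1.4]
turn [-0.1 -0.1  0. ]
25,9.5 [ 3.6 -0.5 -8.6]
```

servo_tool --pt "0 0 0 1.5 -0.3 -3 1" --pt "0 0 0 1.5 -0.3 -3 1" --pt "0 0 0 0.8 -0.2 -1.5 1" --pt "0 0 0 0 0 0 1"

```text
clock: 5.32
eef_pos: [599.1, -29.6, 186.7]
eef_rot: [3.141, 0.558, 2.931]
wrist_force: [0.7, 0.4, 0.5]
finger_gap: 0.4
finger_force: 0.0
```

```bash
python3 look.py 40 25,9.5
```

```text
t 5.33 f,a,y [23.7 10.8 -0.1] F(f,a,y) -0.7824744570378055 0.058888881725688014 0.5067243854806331 rot [[ 1.  0.  0.]
 [-0.  0.  1.]
 [ 0. -1.  0.]] gap 0.41741651582646677 j [-0.1  0.2  1.8 -0.1  0.6 -1.4]
turn [-0. -0.  0.]
25,9.5 [-0.4  0.2 -1.8]
```

Not in firm contact yet, so I'll press further in small steps.

servo_tool --pt "0 0 0 0.5 -0.1 -1 1" --pt "0 0 0 0.5 -0.1 -1 1" --pt "0 0 0 0 0 0 1"

```text
clock: 5.7
eef_pos: [599.9, -29.7, 185.4]
eef_rot: [3.141, 0.559, 2.931]
wrist_force: [-10.6, 1.0, 9.3]
finger_gap: 0.4
finger_force: 6.5
```

servo_tool --pt "0 0 0 0.5 -0.1 -1 1" --pt "0 0 0 0.3 -0.1 -0.5 1" --pt "0 0 0 0 0 0 1"

```text
clock: 6.08
eef_pos: [600.5, -29.8, 184.9]
eef_rot: [3.141, 0.559, 2.931]
wrist_force: [-25.1, 4.1, 22.9]
finger_gap: 0.7
finger_force: 15.9
```

```bash
python3 look.py 40 25,9.5
python3 - <<'E'
from h import *
b=manip.camera('scene')[165:275,200:330,::-1]
cv2.imwrite("pics/p2.png",cv2.resize(b,None,fx=5,fy=5,interpolation=2))
E
```

```text
t 6.08 f,a,y [23.4  8.6 -0. ] F(f,a,y) 9.406049004849805 32.86193054962952 -1.215911282508495 rot [[ 1. -0.  0.]
 [-0.  0.  1.]
 [-0. -1.  0.]] gap 0.7232974255452645 j [-0.1  0.2  1.8 -0.1  0.6 -1.4]
turn [-0.  0.  0.]
25,9.5 [-1.8  0.4 -0. ]
```

View pics/p2.png

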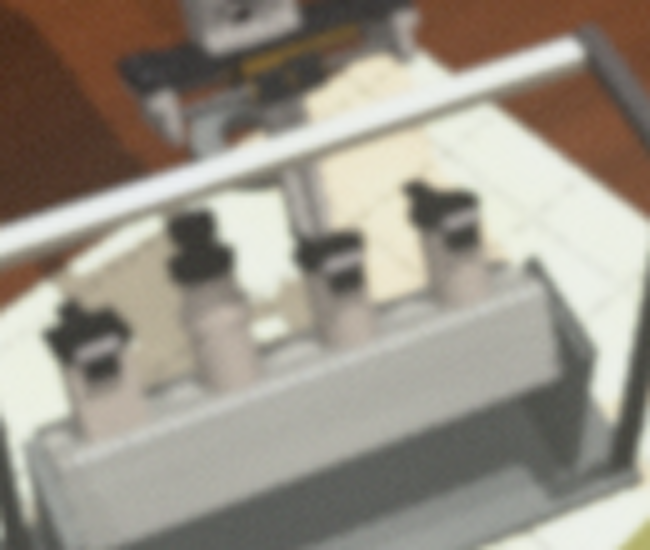

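The lid now looks shut like the spare's (lid at (335,250)), and the tip is pressing on it with 33 N. Next is the stopper: back off and shift to its place.

servo_tool --pt "0 0 0 -12 2.5 19.3 1" --pt "0 0 0 -12 2.5 19.3 1" --pt "0 0 0 -12 2.5 19.3 1" --pt "0 0 0 -12 2.5 19.3 1" --pt "0 0 0 0.7 -20 3 1" --pt "0 0 0 0.7 -20 3 1" --pt "0 0 0 0.7 -20 3 1" --pt "0 0 0 0.7 -22 3 1" --pt "0 0 0 0 0 0 1"

```text
clock: 7.25
eef_pos: [555.7, -103.0, 272.6]
eef_rot: [3.141, 0.559, 2.929]
wrist_force: [0.2, -0.7, -0.0]
finger_gap: 0.7
finger_force: 0.0
```

```bash
python3 look.py -40 0,62 0,36
```

```text
t 7.25 f,a,y [ 1.1 98.1 -1. ] F(f,a,y) -0.31915158044581526 -0.21361546917453542 -0.6506266312401822 rot [[ 1. -0.  0.]
 [-0. -0.  1.]
 [-0. -1. -0.]] gap 0.6563425381937327 j [-0.3 -0.   1.8  0.   0.8 -1.6]
turn [-0.   0.   0.1]
0,62 [ 19.9  -3.3 -30. ]
0,36 [ 33.3  -6.1 -52.1]
```

servo_tool --pt "0 0 0 10 -1.4 -15 1" --pt "0 0 0 9.9 -1.9 -15 1" --pt "0 0 0 4 -0.8 -6.6 1" --pt "0 0 0 4 -0.8 -6.6 1" --pt "0 0 0 3 -0.6 -5 1" --pt "0 0 0 1.5 -0.3 -2.5 1" --pt "0 0 0 0 0 0 1"

```text
clock: 8.12
eef_pos: [588.1, -107.8, 221.6]
eef_rot: [3.141, 0.558, 2.931]
wrist_force: [-0.2, -1.0, 0.4]
finger_gap: 0.3
finger_force: 0.0
```

```bash
python3 look.py -40 0,36
```

```text
t 8.12 f,a,y [ 0.4 37.5  1.2] F(f,a,y) -0.28222847056301154 0.33662975109011717 -1.0053924465949278 rot [[ 1.  0.  0.]
 [-0.  0.  1.]
 [ 0. -1.  0.]] gap 0.2656345552065643 j [-0.3  0.1  1.8  0.   0.7 -1.6]
turn [-0. -0.  0.]
0,36 [ 0.9 -1.4 -1.1]
```

servo_tool --pt "0 0 0 0.5 -0.3 -0.9 1" --pt "0 0 0 0.5 -0.3 -0.9 1" --pt "0 0 0 0 0 0 1"

```text
clock: 8.5
eef_pos: [588.9, -108.2, 221.2]
eef_rot: [3.141, 0.559, 2.931]
wrist_force: [-13.7, 5.8, 12.7]
finger_gap: 0.2
finger_force: 9.1
```

servo_tool --pt "0 0 0 0.5 -0.1 -0.9 1" --pt "0 0 0 0.5 -0.1 -0.9 1" --pt "0 0 0 0 0 0 1"

```text
clock: 8.88
eef_pos: [589.5, -108.3, 221.2]
eef_rot: [3.141, 0.56, 2.931]
wrist_force: [-37.2, 9.7, 33.2]
finger_gap: 0.3
finger_force: 23.9
```

```bash
python3 look.py -40 0,36
python3 - <<'E'
from h import *
b=manip.camera('scene')[165:275,200:330,::-1]
cv2.imwrite("pics/p3.png",cv2.resize(b,None,fx=5,fy=5,interpolation=2))
E
```

```text
t 8.88 f,a,y [-0.6 36.4  1. ] F(f,a,y) 14.97551569746189 48.47822875307491 1.7335531498257266 rot [[ 1. -0.  0.]
 [-0.  0.  1.]
 [-0. -1.  0.]] gap 0.2843174183294576 j [-0.3  0.1  1.8  0.   0.7 -1.6]
turn [-0.   0.1 -0. ]
0,36 [-0.5 -0.9 -0.6]
```

View pics/p3.png

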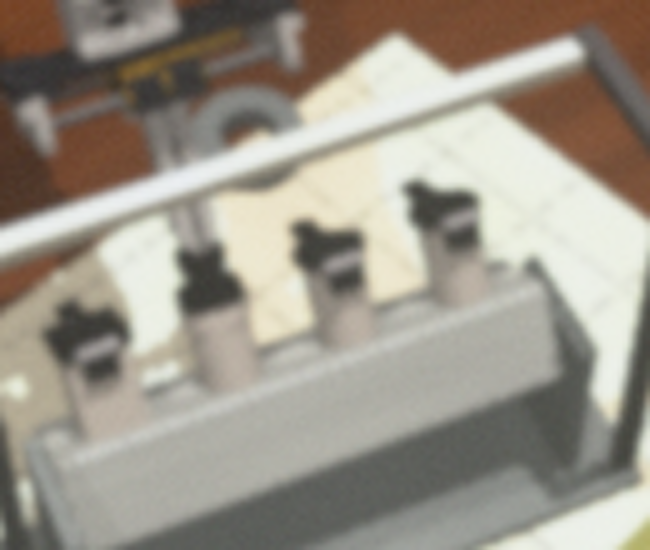

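The stopper disc now sits on the collar (200,285), pressed with 48 N and firmly home. Next is the square lid's tab, with the fingers opened partway so they clear the neighbouring tube.

servo_tool --pt "0 0 0 -11 2.3 18 1" --pt "0 0 0 -11 2.3 18 1" --pt "0 0 0 -11 2.3 18 1" --pt "0 0 0 -13.4 -17.8 -5.9 0.57" --pt "0 0 0 -13.4 -17.8 -5.9 0.57" --pt "0 0 0 -13.4 -17.8 -5.9 0.57" --pt "0 0 0 -13.4 -17.8 -5.9 0.57" --pt "0 0 0 0 0 0 0.57" --grip_force 15

```text
clock: 9.93
eef_pos: [502.9, -173.8, 248.5]
eef_rot: [3.141, 0.558, 2.929]
wrist_force: [0.9, -0.0, 0.0]
finger_gap: 40.3
finger_force: 0.0
```

```bash
python3 look.py -120 44,50 44,-4
```

```text
t 9.93 f,a,y [45.1 97.2 -1.2] F(f,a,y) -0.7825414410273444 -0.4832810978638342 0.16768587397416465 rot [[ 1.  0.  0.]
 [-0. -0.  1.]
 [ 0. -1. -0.]] gap 40.261711764292556 j [-0.5 -0.1  1.9  0.2  0.7 -1.9]
turn [-0.  -0.   0.1]
44,50 [ 25.6  -4.3 -39.4]
44,-4 [ 53.6 -10.2 -85.2]
```

servo_tool --pt "0 0 0 9.2 -1.7 -14.5 0.57" --pt "0 0 0 9.2 -1.7 -14.5 0.57" --pt "0 0 0 9.2 -1.7 -14.5 0.57" --pt "0 0 0 9.2 -1.7 -14.5 0.57" --pt "0 0 0 9.2 -1.7 -14.5 0.57" --pt "0 0 0 8.6 -1.9 -14.4 0.57" --pt "0 0 0 0 0 0 0.57"

```text
clock: 10.8
eef_pos: [558.4, -182.3, 159.7]
eef_rot: [3.14, 0.556, 2.932]
wrist_force: [-0.5, 0.0, -0.3]
finger_gap: 40.6
finger_force: 0.0
```

servo_tool --pt "0 0 0 0 0 0 1" --pt "0 0 0 0 0 0 1" --pt "0 0 0 0 0 0 1" --pt "0 0 0 0 0 0 1"

```text
clock: 11.3
eef_pos: [558.0, -183.8, 162.2]
eef_rot: [3.141, 0.559, 2.931]
wrist_force: [-2.2, -3.7, 1.5]
finger_gap: 16.0
finger_force: 15.0
```

```bash
python3 look.py -120 44,-6
```

```text
t 11.3 f,a,y [43.4 -5.6  0.5] F(f,a,y) 0.31554802454794617 2.012299505987606 -4.07196898859022 rot [[ 1. -0.  0.]
 [-0. -0.  1.]
 [-0. -1. -0.]] gap 16.01332644004689 j [-0.4  0.2  1.9  0.2  0.5 -2. ]
turn [0. 0. 0.]
44,-6 [-0.4 -0.5 -0.6]
```

The tab is gripped (gap 16.0 mm). I'll swing it up along the arc about the hinge.

servo_tool --pt "0 0 0 -3 0.6 6.2 1" --pt "0 0 0 -3 0.7 6.3 1" --pt "0 0 0 -1.7 0.4 6.7 1" --pt "0 0 0 -1.8 0.4 6.8 1" --pt "0 0 0 -0.4 0.1 6.9 1" --pt "0 0 0 -0.4 0.1 7 1" --pt "0 0 0 0.9 -0.2 6.9 1" --pt "0 0 0 1 -0.2 6.9 1" --pt "0 0 0 0 0 0 1"

```text
clock: 12.42
eef_pos: [549.3, -181.8, 215.8]
eef_rot: [3.141, 0.558, 2.931]
wrist_force: [-5.4, -4.8, 1.5]
finger_gap: 15.7
finger_force: 15.0
```

```bash
python3 look.py -120 22.2,44.6
```

```text
t 12.43 f,a,y [22.6 44.6  0.6] F(f,a,y) 2.787140311149341 3.544315236834162 -5.835281577408119 rot [[ 1.  0.  0.]
 [-0. -0.  1.]
 [ 0. -1. -0.]] gap 15.654466018032418 j [-0.4  0.1  1.9  0.2  0.7 -1.9]
turn [-0. -0.  0.]
22.2,44.6 [ 0.2 -0.7  0.3]
```

servo_tool --pt "0 0 0 2.3 -0.5 6.6 1" --pt "0 0 0 2.3 -0.5 6.6 1" --pt "0 0 0 3.5 -0.7 6 1" --pt "0 0 0 3.5 -0.8 5.9 1" --pt "0 0 0 4.6 -1 5.2 1" --pt "0 0 0 4.6 -1 5.2 1" --pt "0 0 0 5.5 -1.2 4.1 1" --pt "0 0 0 5.5 -1.2 4.1 1" --pt "0 0 0 3 -0.6 1.6 1" --pt "0 0 0 3.1 -0.7 1.6 1" --pt "0 0 0 0 0 0 1"

```text
clock: 13.8
eef_pos: [587.3, -190.2, 262.9]
eef_rot: [-3.141, 0.559, 2.931]
wrist_force: [-3.3, -4.3, 2.7]
finger_gap: 11.6
finger_force: 15.0
```

```bash
python3 look.py -120 -35.6,64
python3 - <<'E'
from h import *
b=manip.camera('scene')[165:275,190:320,::-1]
cv2.imwrite("pics/p4.png",cv2.resize(b,None,fx=5,fy=5,interpolation=2))
E
```

```text
t 13.8 f,a,y [-35.4  63.9   0.4] F(f,a,y) 0.5654814059519633 3.539545538897543 -4.889952631444087 rot [[ 1. -0.  0.]
 [-0. -0.  1.]
 [-0. -1. -0.]] gap 11.60541427917053 j [-0.4  0.1  1.7  0.2  0.8 -1.9]
turn [0. 0. 0.]
-35.6,64 [-0.  -0.4  0.2]
```

View pics/p4.png

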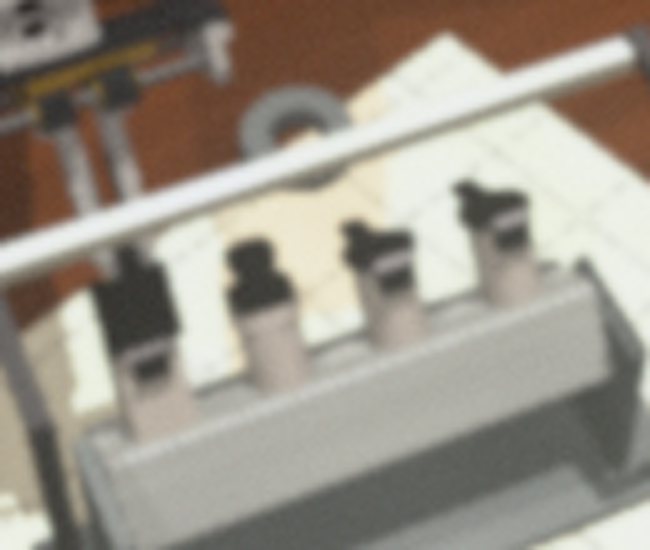

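The square lid stands open (135,305), and the gap fell to 11.6 mm, so the tab is partly out of the pads. I'll release, then push the lid's inner face back with closed fingers to be sure of the angle.

servo_tool --pt "0 0 0 0 0 0 0.57" --pt "0 0 0 0 0 0 0.57" --pt "0 0 0 0 0 0 0.57" --pt "0 0 0 -12.5 2.7 -7.9 0.57" --pt "0 0 0 -12.5 2.7 -7.9 0.57" --pt "0 0 0 -12.5 2.7 -7.9 0.57" --pt "0 0 0 -5 1 -3.2 0.57" --pt "0 0 0 3.6 -0.8 -5.9 1" --pt "0 0 0 3.6 -0.8 -5.9 1" --pt "0 0 0 0 0 0 1" --pt "0 0 0 0 0 0 1"

```text
clock: 15.22
eef_pos: [552.4, -182.1, 223.5]
eef_rot: [3.141, 0.558, 2.931]
wrist_force: [0.4, 0.3, 0.0]
finger_gap: 3.9
finger_force: 0.0
```

```bash
python3 look.py -120 -10,50 -23,50
python3 - <<'E'
from h import *
b=manip.camera('scene')[165:275,190:320,::-1]
cv2.imwrite("pics/p5.png",cv2.resize(b,None,fx=5,fy=5,interpolation=2))
E
```

```text
t 15.22 f,a,y [15.9 49.5  1. ] F(f,a,y) -0.2948957252219124 -0.14475769715062795 0.3442430293423077 rot [[ 1.  0.  0.]
 [-0.  0.  1.]
 [ 0. -1.  0.]] gap 3.881533814536255 j [-0.4  0.1  1.8  0.2  0.7 -1.9]
turn [-0. -0.  0.]
-10,50 [21.  -5.5 14.2]
-23,50 [31.8 -7.8 21.1]
```

View pics/p5.png

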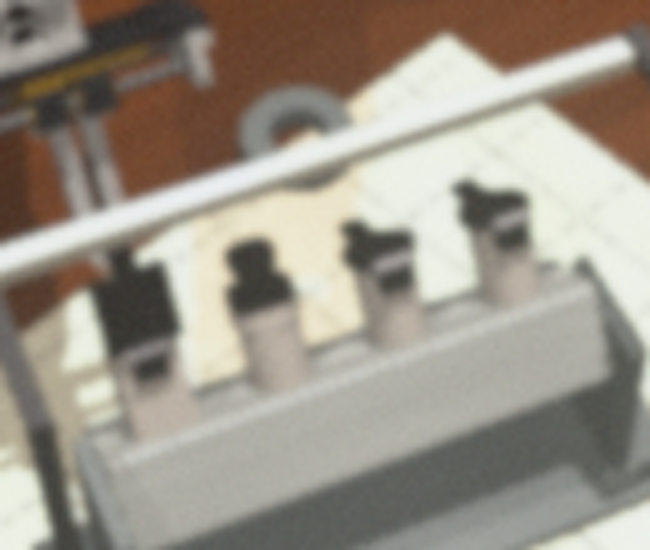

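The lid stayed standing after release ((135,305), unchanged). I'll push it a little farther back.

servo_tool --pt "0 0 0 5.3 -1.3 3.6 1" --pt "0 0 0 5.3 -1.3 3.6 1" --pt "0 0 0 5.3 -1.3 3.6 1" --pt "0 0 0 5.3 -1.3 3.5 1" --pt "0 0 0 3.5 -0.8 2.2 1" --pt "0 0 0 3.5 -0.8 2.2 1" --pt "0 0 0 3.6 -0.7 2.3 1" --pt "0 0 0 0 0 0 1"

```text
clock: 16.27
eef_pos: [584.2, -189.6, 244.4]
eef_rot: [3.141, 0.558, 2.931]
wrist_force: [-1.5, 0.3, -1.6]
finger_gap: 0.5
finger_force: 0.7
```

```bash
python3 look.py -120 -23,50
```

```text
t 16.27 f,a,y [-22.9  49.9   0.3] F(f,a,y) 2.1301274387021447 -0.5725338322071031 0.014349267271427324 rot [[ 1.  0.  0.]
 [-0.  0.  1.]
 [ 0. -1.  0.]] gap 0.4786706025013116 j [-0.4  0.1  1.7  0.2  0.7 -1.9]
turn [-0.1 -0.   0. ]
-23,50 [-0.  -0.3  0.2]
```

The contact force shows the lid is held at about 1.7 rad. I'll withdraw forward, then up and away.

servo_tool --pt "0 0 0 -8 1.7 -5.2 1" --pt "0 0 0 -12 2.6 -7.8 1" --pt "0 0 0 -12 2.6 -7.8 1" --pt "0 0 0 -15 3 24 1" --pt "0 0 0 -20 4 32 1" --pt "0 0 0 -20 4 32 1" --pt "0 0 0 -20 4 32 1" --pt "0 0 0 -30 0 10 1" --pt "0 0 0 -30 0 10 1" --pt "0 0 0 -30 0 10 1" --pt "0 0 0 0 0 0 1" --pt "0 0 0 0 0 0 1"

```text
clock: 17.77
eef_pos: [387.2, -167.7, 373.5]
eef_rot: [3.141, 0.559, 2.931]
wrist_force: [0.2, 0.4, -0.2]
finger_gap: 0.7
finger_force: 0.0
```

Run:
```python
from h import *
b=manip.camera('scene')[165:275,190:320,::-1]; c=manip.camera('top')[100:200,210:340,::-1]
cv2.imwrite("pics/p6.png",np.hstack([cv2.resize(x,(400,340),interpolation=2) for x in(b,c)]))
th=[1.4,1.55,1.7,1.85]
for t in th: print(t,proj('top',[P(-120,-27+82*np.cos(t),5+82*np.sin(t)),P(-120,-27,5)]).ravel())
```

```text
1.4 [319.2 164.9 318.9 151. ]
1.55 [320.2 160.9 318.9 151. ]
1.7 [321.2 156.6 318.9 151. ]
1.85 [322.2 152.2 318.9 151. ]
```

View pics/p6.png

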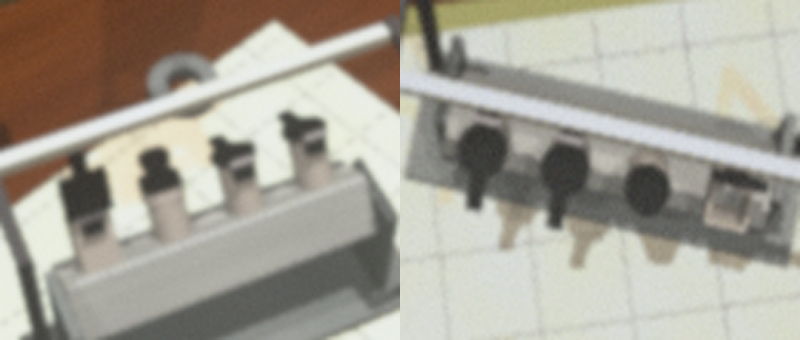

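In the top view (right half) the square mouth is visible at (735,205) with its lid standing behind it. That fits about 1.7 rad. The two round lids are shut and the stopper is home, so I'm handing in.

```bash
python3 -c "
from cell import manip
print(manip.sign_off())"
```

```text
the job is handed in; nothing more can be done
None
```

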